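Start an indicator vial in the sterilizer-test incubator

TASK

One of the two vials in the incubator has just been put in and still stands proud of its well: with the fingertips gently push it straight down until it is fully home, and only then press the start key directly in front of that well fully down for a moment and let it come back up. Do not lift anything, do not touch the control vial that is already seated, press no other key and leave the things around the incubator where they are; then withdraw.

Things in the scene. Friction and masses are not known exactly. Their poses are not given: they have to be found in the camera images.
- incubator: White bench unit fixed to the bench, 190 deep (x) x 210 wide (y) mm. Origin: under its middle, at bench height; x points from its sloped front to its rear, y to the left seen from the front. Key panel 64 mm above the bench; behind it an aluminium block, 70 mm high, with four wells at x = 30, y = 60, 20, -20, -60 mm (two empty). Each well's start key is straight in front of it, at x = -27 mm.
- vial_new_top (a point): Centre of the top of the new vial's blue cap (16 mm high, 15 mm across). Both vials look alike, but the new one stands proud: its cap begins 10 to 14 mm above the block. Its well grips it: it slides down under about 4 to 5 N and stays where it is left. Fully home, its cap rests hard on the block, its top 86 mm above the bench.
- vial_new (a joint): How far the new vial has been pushed down, in m: 0 to 0.004 at the start, 0.014 fully home; it falls if the vial is pulled up.
- vial_control_top (a point): Centre of the top of the control vial's cap (same size as the new one), already fully home in another well: cap top 86 mm above the bench. To be left alone.
- key1_top (a point): Centre of the top of key 1, the leftmost as seen from the unit's front: a round white key 18 mm across that stands 7 mm above the panel (71 mm above the bench); it moves with the key.
- key1 (a joint): Travel of key 1 in m: 0 at rest, 0.004 fully down. A spring returns it: it starts to move at about 1.5 N and is fully down at about 3.5 N.
- key2_top (a point): Centre of the top of key 2, the second from the left as seen from the unit's front: a round white key 18 mm across that stands 7 mm above the panel (71 mm above the bench); it moves with the key.
- key2 (a joint): Travel of key 2 in m: 0 at rest, 0.004 fully down. A spring returns it: it starts to move at about 1.5 N and is fully down at about 3.5 N.
- key3_top (a point): Centre of the top of key 3, the third from the left as seen from the unit's front: a round white key 18 mm across that stands 7 mm above the panel (71 mm above the bench); it moves with the key.
- key3 (a joint): Travel of key 3 in m: 0 at rest, 0.004 fully down. A spring returns it: it starts to move at about 1.5 N and is fully down at about 3.5 N.
- key4_top (a point): Centre of the top of key 4, the rightmost as seen from the unit's front: a round white key 18 mm across that stands 7 mm above the panel (71 mm above the bench); it moves with the key.
- key4 (a joint): Travel of key 4 in m: 0 at rest, 0.004 fully down. A spring returns it: it starts to move at about 1.5 N and is fully down at about 3.5 N.
- vial_rack_mid (a point): Middle of a loose white rack of three spare vials, 90 x 32 mm, 58 mm high; half-way up. A bystander beside the incubator.
- tape_roll_mid (a point): Middle of a loose roll of indicator tape lying flat, 100 mm across, 19 mm high. A bystander beside the incubator.
- storage_box_mid (a point): Middle of a loose clear storage box with a lid, 130 x 92 mm, 60 mm high; half-way up. A bystander beside the incubator.

How it is judged:
By the outcome, as a careful person would: the job done as asked, in the order asked, and still so for the second after the job is handed in, with the robot touching nothing.
It also fails if it takes over 38 s, if anything falls off the work surface, if the arm or the gripper's body presses on something with over 40 N, if the wrist force passes 120 N, or if a joint passes its speed limit or range.

ROBOT

A 7-joint arm with a two-finger parallel gripper is mounted at the origin on the work surface. World frame = base frame: x ahead of the robot, y to its left, z up, the work surface at z = 0. Lengths are in mm, angles in degrees, forces in N, time in s.
With the tool pointing down it reaches from about 350 to 900 mm from the base axis. Payload 8.1 kg.
Tool frame: the origin (TCP) lies midway between the tips of the shut fingers; the grasp point (between the pads) lies r.grip_point_offset behind it (r.grip_point_offset is the distance from the TCP to the grasp point, in mm); z points along the fingers, y is the line along which they close (so a half turn about z gives the same grasp; the last joint's range is limited). The gripper opens to 85 mm and grips with 20 to 120 N. Pads are 22 mm wide; open, the fingers measure 114 mm over their backs; the gripper's body (76 mm by 85 mm) begins 54 mm behind the grasp point. The pads swing forward as they close: fully open they stand 13 mm farther back than shut.
Start: joints at [-73.545, 24.895, 1.432, 90.138, -0.665, 64.973, -4.303], TCP at [237.53, 578.118, 231.323] pointing down, gripper open.
Joint ranges: [-149.89, 149.89], [-25.12, 119.58], [-72.63, 75.52], [4.76, 147.25], [-75.54, 255.54], [6.69, 114.76], [-157.13, 157.13]. Speed limits (degrees/s): [127.2, 127.2, 172.46, 172.46, 180, 180, 180].

INTERFACE

Orientations are given as a 3x3 rotation matrix whose columns are the frame's x, y, z axes.
In Python, from bench import r gives the robot as it stands. The module is installed in compiled form; this text tells all that it offers.
- The arm moves only by the shell command python3 -m inch 'ROWS' [FORCE]. ROWS is text: rows parted by semicolons, each of 7 numbers parted by spaces: the shift along the tool's x, y, z in mm, then the turn, a rotation vector about the tool's x, y, z in degrees, then the opening, from -1 (shut) to 1 (fully open). In form: tx ty tz ax ay az grip; .... A call has exactly 5 rows; each row is the pose to reach, as a shift and turn from the pose commanded when the call began, along the tool's axes at that moment; what a row does not reach only later rows make up. A row lasts 1/12 s, in which the tool goes at most 41.7 mm and 7.16 degrees, less where a joint would pass 70% of its speed; a pose out of reach is approached as far as the arm can. A call with a gripper value outside its range is refused whole. The fingers move at their own pace and stop on an object; FORCE is the grip in N (left out, the last holds). Time passes only in rows, so rows that repeat a pose let the fingers close, or fill a call up. It gives the time, the measured TCP pose, the force, the opening and the grip force at its end, in the units of the state.
- r.get_state(): the state, without advancing time (a new reading comes with each control period).
- r.snapshot(name): name is "scene" or "side" or "wrist"; returns the picture (420x560x3 uint8, red, green, blue); there is no depth.
- r.camera_info(name): a dict with "fovy" (degrees; the focal length in pixels is half the picture's height over the tangent of half this angle, whatever the lens; pixels are square), "cx", "cy" (the principal point, pixels), "dist_coeffs" ([k1, k2, p1, p2, k3] as OpenCV has them; the pictures are not rectified), "R" (3x3) and "t" (3): a world point X has camera coordinates R X + t; the wrist camera has in their place "T_tool_cam" (4x4, takes a point from camera to tool coordinates, whose origin is the TCP and whose axes are the flange's). Camera axes: x right, y down, z forward; pixel columns grow to the right and rows downward; lengths in mm; the calibration is good to about 2 mm. A picture is of the moment at which its call begins: read the wrist's pose just before it. camera_info takes no time and is no camera call.
- r.sign_off(): hands the job in; it is judged then, once.
The state is a dict: "time_s": time; "q": joint angles; "qd": joint speeds; "effort": joint torques, N m; "position": TCP position; "tcp_rot": TCP orientation; "force": force on the tool from outside, world axes, zero at the start; "wrist_torque": the same for the moment, N m; "gripper_width": opening from 0.0 (shut) to 1.0 (fully open); "finger_force": force on a finger pad.
Only numpy, scipy, OpenCV 4.12 (cv2) and the standard library are available. Lean on these libraries where they do the work, as an engineer would, in place of code of your own. Each camera call takes 0.05 s, during which the arm holds its last target. There are 200 camera calls.

## Working session

There is one attempt and no reset: what is moved stays moved. The work goes in short steps, Python scripts to look and compute and a shell command to move; the robot and the scene stay as the last step left them, time stands still between calls to the robot, and variables do not carry over. Pictures are saved under pics/ and viewed, at most 10 in all, crops included, and the job is handed in when it is done.

```bash
mkdir -p pics; python3 - <<'E'
from bench import r
import cv2,numpy as np
s=r.get_state();print({k:np.round(s[k],3).tolist() for k in s})
for n in("scene","side"):
    cv2.imwrite(f"pics/{n}0.png",r.snapshot(n)[:,:,::-1]);c=r.camera_info(n);print(n,c)
print(r.camera_info("wrist"),r.grip_point_offset)
E
```

```text
{'time_s': 0.0, 'q': [-73.546, 24.936, 1.431, 90.188, -0.665, 64.974, -4.304], 'qd': [0.053, 0.053, -0.02, 0.051, -0.012, -0.068, -0.016], 'effort': [0.0, -67.047, 1.026, -31.621, 0.016, 0.012, 0.0], 'position': [237.345, 577.639, 230.539], 'tcp_rot': [[-0.925, 0.38, -0.0], [0.38, 0.925, -0.001], [-0.0, -0.002, -1.0]], 'force': [0.778, -0.248, -0.291], 'wrist_torque': [-0.021, 0.029, 0.036], 'finger_force': 0.0, 'gripper_width': 1.002}
scene {'fovy': 53.618930041531854, 'cx': 276.7142655602548, 'cy': 206.12034881816896, 'dist_coeffs': array([-0.01256269,  0.        ,  0.        ,  0.        ,  0.        ]), 'R': array([[-0.39857687,  0.91713013, -0.00296893],
       [ 0.53377959,  0.22934117, -0.81392996],
       [-0.74579879, -0.3259984 , -0.58095542]]), 't': array([ 201.55147947, -282.21923041, 1306.60415827])}
side {'fovy': 48.415945607197656, 'cx': 279.01809919682387, 'cy': 214.2602357639023, 'dist_coeffs': array([-0.07643585,  0.        ,  0.        ,  0.        ,  0.        ]), 'R': array([[ 0.73536044, -0.67760112,  0.01008712],
       [-0.51576452, -0.56925996, -0.64025781],
       [ 0.4395816 ,  0.46561768, -0.76809387]]), 't': array([-417.94600335,  395.9166196 ,  811.82085903])}
{'fovy': 67.10368105726269, 'cx': 276.7317816706167, 'cy': 207.9635803151199, 'dist_coeffs': array([-0.01675378,  0.        ,  0.        ,  0.        ,  0.        ]), 'T_tool_cam': array([[ 5.15125147e-04, -9.48306835e-01, -3.17354505e-01,
         8.09423377e+01],
       [ 9.99999802e-01,  3.73807893e-04,  5.06186182e-04,
         3.20595616e-01],
       [-3.61390197e-04, -3.17354703e-01,  9.48306840e-01,
        -1.40933378e+02],
       [ 0.00000000e+00,  0.00000000e+00,  0.00000000e+00,
         1.00000000e+00]])} 18.700000000000003
```

View pics/scene0.png

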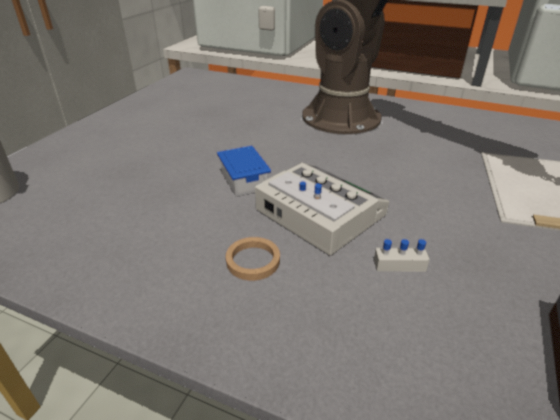

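View pics/side0.png

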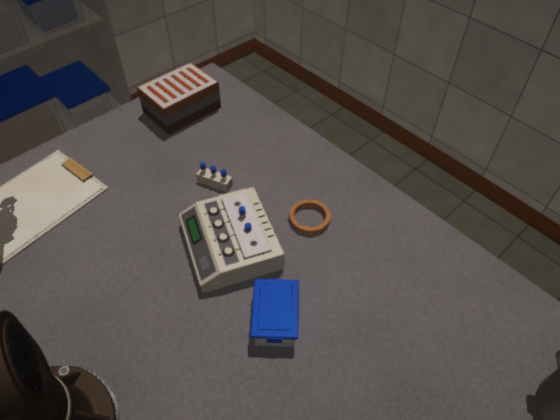

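The scene view shows four keys at about (307,172), (321,180), (336,187) and (352,195), with caps at (302,186) and (318,188). The side view shows keys at (213,211), (218,223), (222,237) and (228,251), with caps at (242,211) and (248,227). I'll triangulate these across the two views.

```bash
cat > h.py <<'E'
import cv2,numpy as np
from bench import r
def cam(n,s=None):
    c=r.camera_info(n);f=210/np.tan(np.radians(c["fovy"]/2))
    K=np.array([[f,0,c["cx"]],[0,f,c["cy"]],[0,0,1.]])
    if n=="wrist":
        T=np.eye(4);T[:3,:3]=s["tcp_rot"];T[:3,3]=s["position"];W=T@c["T_tool_cam"]
        R=W[:3,:3].T;return K,c["dist_coeffs"],R,-R@W[:3,3]
    return K,c["dist_coeffs"],c["R"],c["t"]
def ray(C,p):
    K,d,R,t=C;u=cv2.undistortPoints(np.float64(p).reshape(-1,1,2),K,d).reshape(-1,2)
    D=np.c_[u,np.ones(len(u))]@R;return -R.T@t,D
def plane(C,p,z):
    o,D=ray(C,p);return o+D*((z-o[2])/D[:,2])[:,None]
def tri(C1,p1,C2,p2):
    out=[]
    for a,b in zip(p1,p2):
        o1,D1=ray(C1,a);o2,D2=ray(C2,b);A=np.c_[D1[0],-D2[0]];s=np.linalg.lstsq(A,o2-o1,rcond=None)[0]
        P,Q=o1+s[0]*D1[0],o2+s[1]*D2[0];out.append([*(P+Q)/2,np.linalg.norm(P-Q)])
    return np.array(out)
def blue(im,lo=8,hi=3000):
    h=cv2.cvtColor(im,cv2.COLOR_RGB2HSV);m=cv2.inRange(h,(105,120,60),(130,255,255))
    n,l,st,ce=cv2.connectedComponentsWithStats(m)
    return [(np.round(ce[i],1).tolist(),st[i].tolist()) for i in range(1,n) if lo<st[i,4]<hi]
E
python3 - <<'E'
from h import *
S,D=cam("scene"),cam("side");np.set_printoptions(suppress=True,precision=1)
for n in("scene","side"): print(n,blue(cv2.imread(f"pics/{n}0.png")[:,:,::-1]))
ks=[(352,195),(336,187),(321,180),(307,172)];kd=[(213,211),(218,223),(222,237),(228,251)]
print(plane(S,ks,71),plane(D,kd,71))
a,b=(302,186),(318,188)
for p in ([a,b],[b,a]): print(tri(S,p,D,[(242,211),(248,227)]))
E
```

```text
scene [([243.4, 163.1], [218, 146, 53, 36, 1186]), ([302.1, 185.6], [300, 182, 5, 8, 37]), ([317.6, 188.0], [315, 183, 6, 11, 54]), ([386.9, 244.2], [384, 240, 8, 10, 63]), ([404.0, 244.3], [401, 240, 8, 10, 64]), ([421.0, 244.3], [418, 240, 8, 10, 64])]
side [([73.9, 83.3], [41, 62, 68, 45, 1647]), ([23.2, 94.3], [0, 67, 54, 51, 1221]), ([202.1, 164.7], [200, 162, 5, 7, 27]), ([212.7, 168.5], [210, 166, 6, 7, 27]), ([223.1, 171.7], [221, 169, 5, 7, 27]), ([241.7, 209.5], [239, 206, 6, 8, 32]), ([247.4, 226.4], [245, 223, 6, 8, 34]), ([274.8, 309.4], [250, 278, 49, 65, 2821])]
[[522.9 169.8  71. ]
 [507.4 132.3  71. ]
 [493.9  95.7  71. ]
 [474.9  57.8  71. ]] [[513.8 163.1  71. ]
 [500.7 127.8  71. ]
 [483.2  91.2  71. ]
 [469.6  53.4  71. ]]
[[554.8  88.8  95.5  26.1]
 [538.4  89.6  70.8  29.3]]
[[553.2 107.4  89.2   1.9]
 [540.   70.6  77.    0. ]]
```

Both views agree. The cap in well 2 has its middle at about z = 89, so it is the proud one. The cap in well 3 is at about z = 77, so it is the seated control. The new vial is near (555,108) and key 2 near (504,130). The tool is already aligned with the unit (tool −x is unit +x), so I'll move above it with the fingers shut.

```bash
python3 -m inch '-30 -21 0 0 0 0 -1; -60 -42 0 0 0 0 -1; -90 -63 0 0 0 0 -1; -120 -84 0 0 0 0 -1; -150 -105 0 0 0 0 -1' 20; python3 -m inch '-30 -21 0 0 0 0 -1; -60 -42 0 0 0 0 -1; -90 -63 0 0 0 0 -1; -120 -84 0 0 0 0 -1; -150 -105 0 0 0 0 -1'; python3 -m inch '-30 -21 0 0 0 0 -1; -60 -42 0 0 0 0 -1; -90 -63 0 0 0 0 -1; -120 -84 0 0 0 0 -1; -143 -105 0 0 0 0 -1';python3 -m inch '0 0 0 0 0 0 -1; 0 0 0 0 0 0 -1; 0 0 0 0 0 0 -1; 0 0 0 0 0 0 -1; 0 0 0 0 0 0 -1'
python3 - <<'E'
from h import *
import pickle
s=r.get_state();im=r.snapshot("wrist");pickle.dump((s,im),open("w1.pkl","wb"))
cv2.imwrite("pics/w1.png",im[:,:,::-1]);print(blue(im,30,20000))
E
```

```text
time_s: 0.52
position: [336.9, 422.2, 231.0]
tcp_rot: [[-0.925, 0.38, -0.0], [0.38, 0.925, -0.001], [0.0, -0.001, -1.0]]
force: [1.6, -0.1, 0.9]
gripper_width: 0.305
finger_force: 0.0
time_s: 0.93
position: [435.6, 268.1, 231.2]
tcp_rot: [[-0.925, 0.38, -0.0], [0.38, 0.925, -0.0], [0.0, -0.0, -1.0]]
force: [1.0, -0.1, 0.4]
gripper_width: -0.002
finger_force: 0.0
time_s: 1.35
position: [528.8, 115.9, 231.1]
tcp_rot: [[-0.925, 0.381, 0.0], [0.381, 0.925, -0.001], [-0.0, -0.0, -1.0]]
force: [0.5, 0.9, -0.2]
gripper_width: -0.002
finger_force: 0.0
time_s: 1.77
position: [526.9, 119.9, 231.2]
tcp_rot: [[-0.926, 0.378, -0.0], [0.378, 0.926, 0.0], [0.001, 0.0, -1.0]]
force: [0.1, 0.3, 1.4]
gripper_width: 0.001
finger_force: 0.0
[([58.9, 203.8], [0, 145, 127, 117, 9802]), ([476.9, 174.2], [466, 168, 20, 14, 170]), ([452.7, 193.8], [444, 187, 17, 15, 163]), ([429.6, 212.8], [421, 206, 17, 15, 162]), ([235.0, 219.4], [228, 211, 15, 18, 201]), ([275.1, 223.8], [269, 216, 13, 17, 202])]
```

View pics/w1.png

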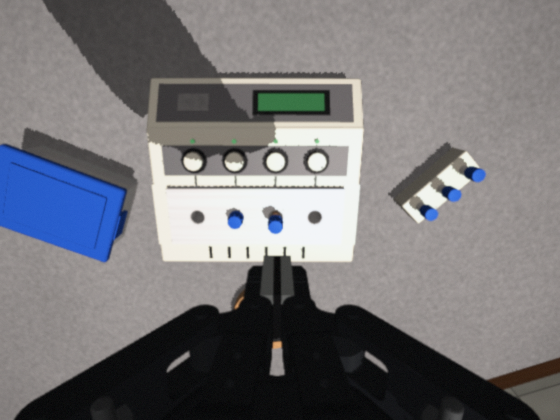

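The wrist view has its top toward the unit's front. The keys are at (194,161), (234,161), (275,161) and (317,161), and the caps at (235,219) and (275,224). The cap at (275,224) is displaced more from the well row (y≈217), so it is the proud one, in well 2 (third from the left here). Its key is at (275,161).

```bash
python3 - <<'E'
from h import *
import pickle
np.set_printoptions(suppress=True,precision=1)
s,im=pickle.load(open("w1.pkl","rb"));C=cam("wrist",s);T=np.array(s["tcp_rot"])
g=cv2.medianBlur(cv2.cvtColor(im,cv2.COLOR_RGB2GRAY),3)
c=cv2.HoughCircles(g[135:185],cv2.HOUGH_GRADIENT,1,30,param1=150,param2=12,minRadius=8,maxRadius=15)[0];c=c[np.argsort(-c[:,0])];c[:,1]+=135;print(c)
K=plane(C,c[:,:2],71);W=plane(C,[(315,217),(197.5,217)],70);print("keys",K,"wells 1,4",W)
N=plane(C,[(275,224)],92);Q=plane(C,[(235,219.4)],80);print("new",N,"ctrl",Q)
if len(K)==4:
    u=K[0]-K[3];L=np.linalg.norm(u);u/=L;v=np.array([u[1],-u[0],0]);o=(K.mean(0));print("span",L,"well2 from keys",o+20*u+57*v,"key2",o+20*u,"yaw err",np.degrees(np.arctan2(u@T[:,0],u@T[:,1])))
print("tcp",s["position"])
E
```

```text
[[316.5 161.5   9.6]
 [275.5 161.5   9.6]
 [233.5 160.5   9.6]
 [192.5 161.5   9.6]]
keys [[516.4 165.8  71. ]
 [501.6 129.5  71. ]
 [485.5  92.7  71. ]
 [471.5  56.   71. ]] wells 1,4 [[569.4 145.2  70. ]
 [524.3  34.5  70. ]]
new [[553.1 108.   92. ]] ctrl [[538.1  71.5  80. ]]
span 118.66729428017295 well2 from keys [554.1 108.   71. ] key2 [501.3 129.5  71. ] yaw err 0.003449645454831981
tcp [526.9 119.9 231.2]
```

The keys' pitch is 118.7 mm (120 expected), and well 2 worked out from the keys matches the cap ray within 1 mm. The target is the vial at (553.6,108). I'll move above it, then down to z≈125.

```bash
python3 -m inch '-10 0 0 0 0 0 -1; -20 -1 0 0 0 0 -1; -29 -1 20 0 0 0 -1; -29 -1 45 0 0 0 -1; -29 -1 70 0 0 0 -1'; python3 -m inch '0 0 15 0 0 0 -1; 0 0 28 0 0 0 -1; 0 0 36 0 0 0 -1; 0 0 36 0 0 0 -1; 0 0 36 0 0 0 -1'; 
python3 - <<'E'
from h import *
s=r.get_state();T=np.array(s["tcp_rot"]);p=np.array(s["position"]);print(s["time_s"],p,s["force"],((np.array([553.6,108,0])-p)@T).round(1))
for n in("wrist","side","scene"):
    im=r.snapshot(n);cv2.imwrite(f"pics/{n}2.png",im[:,:,::-1])
im=np.hstack([cv2.resize(cv2.imread("pics/wrist2.png")[120:330,170:380],(400,400)),cv2.resize(cv2.imread("pics/side2.png")[170:270,190:290],(400,400))]);cv2.imwrite("pics/c2.png",im)
E
```

```text
time_s: 2.23
position: [556.0, 105.7, 160.9]
tcp_rot: [[-0.925, 0.381, 0.003], [0.381, 0.925, 0.0], [-0.002, 0.001, -1.0]]
force: [-0.4, 0.2, -0.8]
gripper_width: -0.0
finger_force: 0.0
time_s: 2.65
position: [554.5, 106.1, 125.3]
tcp_rot: [[-0.925, 0.38, -0.0], [0.38, 0.925, -0.0], [-0.0, -0.0, -1.0]]
force: [-0.4, 0.4, 0.1]
gripper_width: -0.001
finger_force: 0.0
2.65 [554.51851064 106.14389817 125.34994145] [-0.39307029  0.43164228  0.11443086] [  1.6   1.4 125.3]
```

View pics/c2.png

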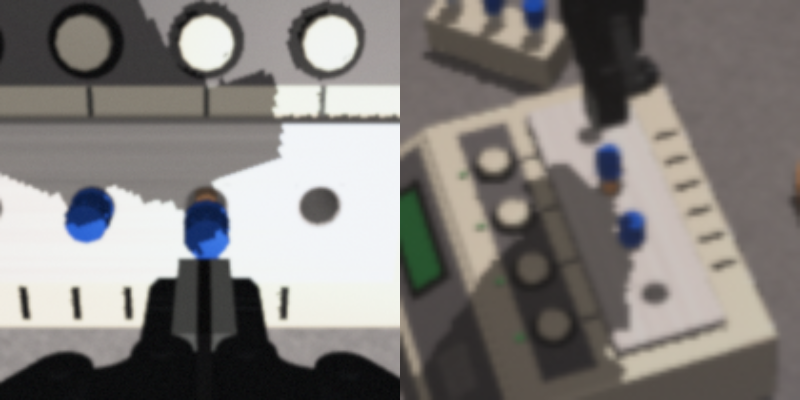

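The close-up confirms it: amber glass shows beneath this cap, and the shut fingers (crop x≈205) line up with the cap. The control's cap rests on the block. I'll go down slowly.

```bash
python3 -m inch '1.5 1.5 8 0 0 0 -1; 1.5 1.5 16 0 0 0 -1; 1.5 1.5 20 0 0 0 -1; 1.5 1.5 22 0 0 0 -1; 1.5 1.5 22 0 0 0 -1'; python3 -m inch '0 0 2 0 0 0 -1; 0 0 4 0 0 0 -1; 0 0 6 0 0 0 -1; 0 0 8 0 0 0 -1; 0 0 8 0 0 0 -1'
```

```text
time_s: 3.22
position: [552.7, 108.3, 102.5]
tcp_rot: [[-0.925, 0.38, -0.001], [0.38, 0.925, -0.0], [0.001, -0.001, -1.0]]
force: [0.1, 0.0, -0.2]
gripper_width: -0.002
finger_force: 0.0
time_s: 3.63
position: [553.3, 108.4, 95.2]
tcp_rot: [[-0.925, 0.38, 0.0], [0.38, 0.925, 0.0], [-0.0, 0.0, -1.0]]
force: [-0.5, 0.7, 1.1]
gripper_width: -0.003
finger_force: 0.0
```

```bash
python3 -m inch '0 0 1 0 0 0 -1; 0 0 2 0 0 0 -1; 0 0 3 0 0 0 -1; 0 0 4 0 0 0 -1; 0 0 4 0 0 0 -1'; python3 -m inch '0 0 1 0 0 0 -1; 0 0 2 0 0 0 -1; 0 0 3 0 0 0 -1; 0 0 4 0 0 0 -1; 0 0 4 0 0 0 -1'
```

```text
time_s: 4.05
position: [553.3, 108.4, 91.2]
tcp_rot: [[-0.925, 0.38, 0.0], [0.38, 0.925, 0.0], [-0.0, 0.0, -1.0]]
force: [0.4, 0.1, 1.2]
gripper_width: -0.0
finger_force: 0.8
time_s: 4.47
position: [553.3, 108.4, 87.1]
tcp_rot: [[-0.925, 0.38, 0.0], [0.38, 0.925, 0.0], [-0.0, 0.0, -1.0]]
force: [0.9, 0.7, 0.3]
gripper_width: 0.002
finger_force: 0.5
```

The force is suspiciously low, so I'll look before going on.

```bash
python3 - <<'E'
from h import *
s=r.get_state();print(s["force"],s["wrist_torque"],s["position"])
a=[]
for n,b in(("wrist",(120,330,170,380)),("side",(170,270,190,290))):
    im=r.snapshot(n)[:,:,::-1];a.append(cv2.resize(im[b[0]:b[1],b[2]:b[3]],(400,400)))
cv2.imwrite("pics/c3.png",np.hstack(a))
E
```

```text
[0.90062941 0.65076748 0.25153928] [ 0.01888404 -0.18284405  0.05183497] [553.30090779 108.37528769  87.13488701]
```

View pics/c3.png

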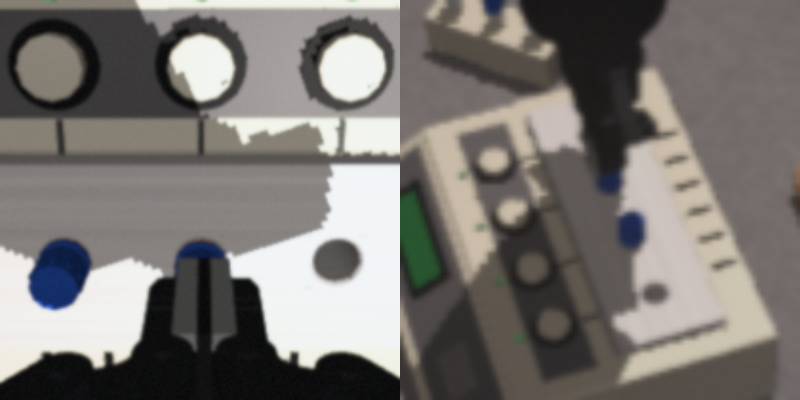

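The fingertips are on the cap. The vial has gone down, with only a sliver of amber left. I'll press on gently until it hits the hard stop.

```bash
python3 -m inch '0 0 0.5 0 0 0 -1; 0 0 1 0 0 0 -1; 0 0 1.5 0 0 0 -1; 0 0 2 0 0 0 -1; 0 0 2 0 0 0 -1' | sed -n '1,2p;4p;6p'; python3 -m inch '0 0 0.5 0 0 0 -1; 0 0 1 0 0 0 -1; 0 0 1.5 0 0 0 -1; 0 0 1.5 0 0 0 -1; 0 0 1.5 0 0 0 -1'| sed -n '1,2p;4p;6p'
```

```text
time_s: 4.98
position: [553.2, 108.4, 86.0]
force: [-2.7, 0.1, 11.2]
finger_force: 5.9
time_s: 5.4
position: [553.3, 108.4, 85.8]
force: [-8.3, -1.3, 27.7]
finger_force: 13.8
```

It hit the hard stop at z = 86 and the force rose to 28 N, so the vial is home. I'll withdraw straight up and check.

```bash
python3 -m inch '0 0 -4 0 0 0 -1; 0 0 -12 0 0 0 -1; 0 0 -24 0 0 0 -1; 0 0 -36 0 0 0 -1; 0 0 -42 0 0 0 -1' | sed -n '1,2p;4p;6p'; python3 -m inch '20 0 0 0 0 0 -1; 40 0 0 0 0 0 -1; 56 0 0 0 0 0 -1; 56 0 0 0 0 0 -1; 56 0 0 0 0 0 -1'| sed -n '1,2p;4p;6p'
python3 - <<'E'
from h import *
s=r.get_state();T=np.array(s["tcp_rot"]);p=np.array(s["position"]);print(p,((np.array([501.5,129.5,0])-p)@T).round(1))
a=[];S,D=cam("scene"),cam("side")
for n,b in(("scene",(140,240,250,350)),("side",(170,270,190,290))):
    im=r.snapshot(n);print(blue(im));a.append(cv2.resize(im[b[0]:b[1],b[2]:b[3],::-1],(400,400)))
cv2.imwrite("pics/c4.png",np.hstack(a))
E
```

```text
time_s: 5.82
position: [553.5, 108.5, 127.0]
force: [1.4, 0.2, 1.1]
finger_force: 0.0
time_s: 6.23
position: [500.7, 130.1, 125.8]
force: [-0.3, 0.2, 0.9]
finger_force: 0.0
[500.74004475 130.10523297 125.80756971] [ -1.   -0.3 125.8]
[([243.4, 163.1], [218, 146, 53, 36, 1186]), ([302.1, 185.6], [300, 182, 5, 8, 37]), ([317.2, 193.5], [315, 190, 6, 8, 41]), ([387.0, 244.3], [384, 240, 8, 10, 62]), ([404.0, 244.3], [401, 240, 8, 10, 64]), ([421.0, 244.3], [418, 240, 8, 10, 64])]
[([223.6, 171.9], [222, 169, 4, 7, 19]), ([242.0, 213.0], [240, 210, 5, 8, 30]), ([247.4, 226.4], [245, 223, 6, 8, 34]), ([274.8, 309.4], [250, 278, 49, 65, 2822])]
```

View pics/c4.png

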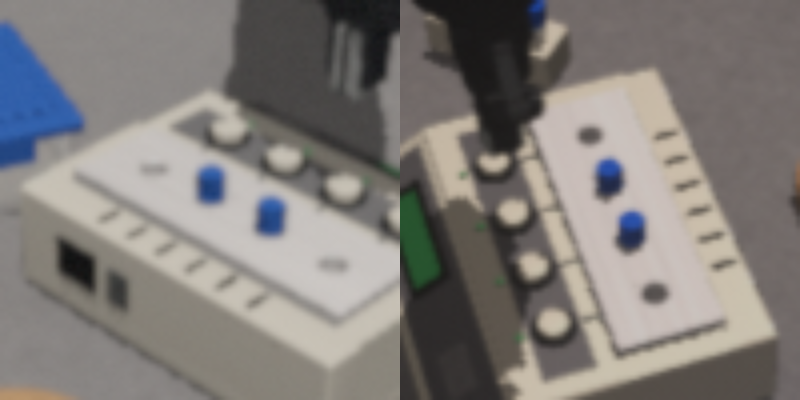

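Both caps now rest on the block: the new one at (270,217) in the scene crop and the control at (210,185). The fingertips are over key 2, so I'll go down and press it.

```bash
python3 -m inch '-1 0 12 0 0 0 -1; -1 0 26 0 0 0 -1; -1 0 38 0 0 0 -1; -1 0 46 0 0 0 -1; -1 0 49 0 0 0 -1' | sed -n '1,2p;4p;6p'; python3 -m inch '0 0 1.5 0 0 0 -1; 0 0 3 0 0 0 -1; 0 0 4.5 0 0 0 -1; 0 0 6 0 0 0 -1; 0 0 6 0 0 0 -1'| sed -n '1,2p;4p;6p'; python3 - <<'E'
from bench import r
print(r.get_state()["position"])
E
```

```text
time_s: 6.75
position: [502.2, 128.6, 75.6]
force: [-0.1, -0.6, 0.0]
finger_force: 0.0
time_s: 7.17
position: [502.7, 129.4, 71.0]
force: [0.5, 0.2, 1.7]
finger_force: 0.7
[502.69332071 129.42337378  71.03871776]
```

```bash
python3 -m inch '0 0 1 0 0 0 -1; 0 0 2 0 0 0 -1; 0 0 3 0 0 0 -1; 0 0 4 0 0 0 -1; 0 0 4.5 0 0 0 -1' | sed -n '1,2p;4p;6p'; python3 -m inch '0 0 0.5 0 0 0 -1; 0 0 1 0 0 0 -1; 0 0 1 0 0 0 -1; 0 0 1 0 0 0 -1; 0 0 1 0 0 0 -1'| sed -n '1,2p;4p;6p'
```

```text
time_s: 7.58
position: [502.7, 129.4, 66.9]
force: [-3.6, -1.3, 16.5]
finger_force: 8.3
time_s: 8.0
position: [502.8, 129.4, 66.8]
force: [-4.8, -2.0, 22.3]
finger_force: 11.3
```

The key is fully down: it stopped hard at z = 66.8 and 22 N, well past the 3.5 N needed. I'll withdraw.

```bash
python3 -m inch '0 0 -4 0 0 0 -1; 0 0 -12 0 0 0 -1; 0 0 -28 0 0 0 -1; 0 0 -50 0 0 0 -1; 0 0 -75 0 0 0 -1' | sed -n '1,2p;4p'; python3 -m inch '0 0 -25 0 0 0 -1; 0 0 -50 0 0 0 -1; 0 0 -75 0 0 0 -1; 0 0 -85 0 0 0 -1; 0 0 -85 0 0 0 -1'| sed -n '1,2p;4p'; python3 -m inch '0 0 0 0 0 0 -1; 0 0 0 0 0 0 -1; 0 0 0 0 0 0 -1; 0 0 0 0 0 0 -1; 0 0 0 0 0 0 -1'| sed -n '1,2p;4p'
python3 - <<'E'
from h import *
for n in("wrist","side","scene"):
    im=r.snapshot(n);cv2.imwrite(f"pics/{n}5.png",im[:,:,::-1]);print(blue(im))
E
```

```text
time_s: 8.42
position: [501.1, 129.0, 140.4]
force: [0.6, -0.4, -0.5]
time_s: 8.83
position: [503.4, 129.7, 227.7]
force: [0.4, 0.3, -0.3]
time_s: 9.25
position: [501.9, 129.1, 224.4]
force: [0.2, -0.4, 0.4]
[([476.5, 200.1], [465, 193, 21, 15, 179]), ([452.7, 219.2], [444, 212, 18, 15, 174]), ([429.9, 237.6], [421, 230, 17, 16, 166]), ([236.5, 246.9], [230, 238, 14, 18, 198]), ([276.2, 247.2], [270, 238, 13, 19, 206])]
[([202.0, 164.7], [200, 162, 5, 7, 25]), ([223.1, 171.8], [221, 169, 5, 7, 28]), ([242.0, 212.9], [240, 210, 5, 7, 29]), ([247.4, 226.4], [245, 223, 6, 8, 34]), ([274.8, 309.4], [250, 278, 49, 65, 2821])]
[([243.4, 163.1], [218, 146, 53, 36, 1187]), ([302.1, 185.6], [300, 182, 5, 8, 37]), ([317.2, 193.5], [315, 190, 6, 8, 41]), ([387.0, 244.3], [384, 240, 8, 10, 62]), ([404.0, 244.3], [401, 240, 8, 10, 64]), ([421.0, 244.3], [418, 240, 8, 10, 64])]
```

View pics/wrist5.png

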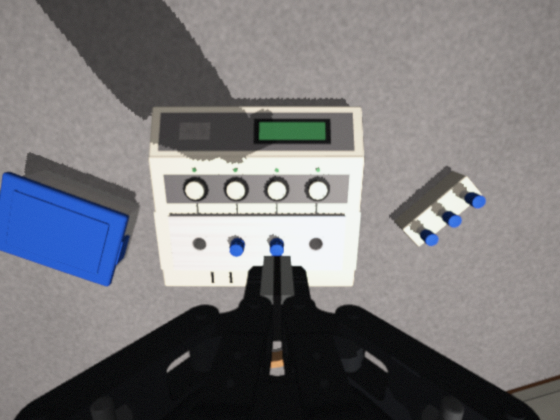

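The caps are level at (236,247) and (276,247), all four keys are up, and the bystanders haven't moved. I'll hand it in.

```bash
python3 -c "
from bench import r
print(r.sign_off())"
```

```text
the job is handed in; nothing more can be done
None
```

The new vial in well 2 was pushed fully home, then key 2 was pressed fully down and released; the arm withdrew clear, the control vial and bystanders stayed where they were, and the job was handed in at about 9.4 s.

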